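# Stand the slumped cobalt tiles back in the shade-matching rack

### The arm

A 6-joint arm with a two-finger parallel gripper is mounted at the origin on the work surface. World frame = base frame: x ahead of the robot, y to its left, z up, the work surface at z = 0. Lengths are in m, angles in degrees, forces in N, time in s.
With the tool pointing down it reaches from about 0.35 to 0.975 m from the base axis. Payload 7.1 kg.
Tool frame: the origin (TCP) lies at the very end of the fingers, on their centre line; the grasp point (between the pads) lies arm.grasp_offset behind it (arm.grasp_offset is the distance from the TCP to the grasp point, in m); z points along the fingers, y is the line along which they close (so a half turn about z gives the same grasp; the last joint's range is limited). The gripper opens to 88 mm and grips with 3 to 60 N. Pads are 20 mm wide; open, the fingers measure 115 mm over their backs; the gripper's body (75 mm by 178 mm) begins 61 mm behind the grasp point.
Start: joints at [-77.693, 24.242, 93.386, -0, 62.372, -1.089], TCP at [0.145, -0.608, 0.191] pointing down, gripper open.
Joint ranges: [-172.04, 172.04], [-51.8, 120.97], [4.93, 147.93], [-75.15, 255.16], [6.16, 154.13], [-145.62, 145.62]. Speed limits (degrees/s): [136.94, 136.94, 172.46, 180, 180, 180].

### API

Orientations are given as [roll, pitch, yaw] about the fixed x, y, z axes, in that order (R = Rz(yaw) Ry(pitch) Rx(roll)).
In Python, from bench import arm gives the robot as it stands. The module is installed in compiled form; this text tells all that it offers.
- The arm moves only by the shell command python3 -m crank 'ROWS' [FORCE]. ROWS is JSON, a list of rows, each a list of 7 numbers: the opening, from 0 (shut) to 1 (fully open), then the shift along the tool's x, y, z as a fraction of full scale, then the turn, a rotation vector about the tool's x, y, z as a fraction of full scale. In form: [[gripper, tx, ty, tz, wx, wy, wz], ...]. A call has 1 to 20 rows; each row shifts and turns the commanded pose from where the row before left it, along the tool's axes as they then stand; what a row does not reach is not made up. Full scale, the value 1, is 0.025 m for a shift and 90 degrees for a turn. A row lasts 1/10 s, in which the tool goes at most 50 mm and 8.59 degrees, less where a joint would pass 70% of its speed; a pose out of reach is approached as far as the arm can. A call with a number of a shift or a turn outside -1 to 1 is refused whole. A call with a gripper value outside its range is refused whole. The fingers move at their own pace and stop on an object; FORCE is the grip in N (left out, the last holds). Time passes only in rows, so rows that do not move let the fingers close. It gives the time, the measured TCP pose, the force, the opening and the grip force at its end, in the units of the state.
- arm.get_state(): the state, without advancing time (a new reading comes with each control period).
- arm.camera(name): name is "scene" or "side" or "wrist"; returns the picture (420x560x3 uint8, red, green, blue); there is no depth.
- arm.camera_params(name): a dict with "fx", "fy", "cx", "cy" (pixels), "extrinsics" (4x4, takes a point from world to camera coordinates); the wrist camera has in their place "mount" (4x4, takes a point from camera to tool coordinates, whose origin is the TCP and whose axes are the flange's). Camera axes: x right, y up, looking along -z (the intrinsics and any distortion apply to the point x, -y, -z); pixel columns grow to the right and rows downward; lengths in m; the calibration is good to about 2 mm. A picture is of the moment at which its call begins: read the wrist's pose just before it. camera_params takes no time and is no camera call.
- arm.finish_job(): hands the job in; it is judged then, once.
Trained networks look in the newest picture that a camera, given by its name, has taken for a name from the list of things; names that differ only in an ending like _2 or _b are one class to them, and where a whole thing is asked for, a point or a joint stands for the part that bears it (a point fixed in the world has none). Each returns a list of dicts, best first, with "conf" (0 to 1); they miss things now and then, are a little off and sometimes report something else, mostly with a low value. They report only what shows in the picture. A call takes as long as a camera call. They do not tell look-alikes from the thing itself.
- arm.outline_of(name, camera): "region" (420x560 bool, what is visible of it) and "location" ([column, row] in pixels, amid what is visible of it).
- arm.mark_of(name, camera): "location" ([column, row] in pixels: a listed point, or the origin of a listed thing).
The state is a dict: "t": time; "joints": joint angles; "joint_vel": joint speeds; "joint_efforts": joint torques, N m; "tcp_pos": TCP position; "ee_rot": TCP orientation; "force": force on the tool from outside, world axes, zero at the start; "ft_torque": the same for the moment, N m; "gripper_width": finger opening in m; "grasp_force": force on a finger pad.
Only numpy, scipy, OpenCV 4.12 (cv2) and the standard library are available. Lean on these libraries where they do the work, as an engineer would, in place of code of your own. Each camera call takes 0.05 s, during which the arm holds its last target. There are 200 camera calls.

### The job

Two of the three cobalt tiles in the shade-matching rack have slumped forward onto the front guard rail. With the fingertips, gently push each of them back up and over until it leans on the rear rods beside the third one, still square in its own bay with its foot in the trough. Do not grip or lift any tile, do not disturb the tile that already stands, the white star, the orange spacer block or the mallet, and do not press the red gate button.

Things in the scene. Friction and masses are not known exactly. Their poses are not given: they have to be found in the camera images.
- rack: Fixed stainless shade-matching rack. Origin: on the counter under the middle of the trough. At yaw 0 its x points away from the robot, y to the left; z up. Pan 530 mm along y, x = -78 to +102 mm. Three bays, centres at y = -160, 0, +160 mm, parted by flat uprights 14 mm wide at y = -240, -80, +80, +240 mm, up to z = 66 mm in front and 126 mm behind.
- trough (a point): Middle of the floor of the rubber-lined trough that carries the tiles' feet: 8 mm above the rack's origin. It runs along the rack's y, 500 mm long, from x = -20 to +20 mm, between low lips (tops at z = 18 mm in front, 16 mm behind).
- guard_rail (a point): Middle of the front guard rail's axis: black bar of 12 mm diameter along the rack's y, 500 mm long; at x = -38, z = 62 mm in the rack frame, so its top is 68 mm above the counter. Slumped tiles lie against it from behind and stick out over it.
- rear_rod (a point): Middle of the upper rear rod's axis: black bar of 12 mm diameter along the rack's y, 500 mm long; at x = 45.5, z = 109 mm in the rack frame. A standing tile leans its back on it, tilted about 0.21 rad away from the robot. Below it runs a bare steel rod of the same size, x = 35.5, z = 55 mm.
- tile_a: Slumped cobalt tile, loose, 120 x 120 x 12 mm, 0.27-0.43 kg; blue glaze on its -x face, terracotta on +x. Origin: centre of its lower edge face; z up the tile, y along the edge. Starts in any bay, within 12 mm of its middle, foot in the trough (rack x = 12-15 mm), leaning about 0.6 rad towards the rack's -x onto the guard rail; upper glaze-side edge about 107 mm high, at rack x = -61 to -57 mm.
- tile_a_top (a point): Centre of tile_a's upper edge, 120 mm up its z axis. A push of about 1 to 4 N near the upper edge tips the tile up; over 35 N chips its glaze. Upright, it can stay balanced on its edge; from about 0.12 rad past upright it falls onto the rear rods by itself.
- tile_b: The other slumped cobalt tile: same make, size, axes and start pose as tile_a, in another bay.
- tile_b_top (a point): Centre of tile_b's upper edge, 120 mm up its z axis from its origin.
- tile_c: The third cobalt tile, same make, size and axes; it already leans back on the rear rods in the remaining bay (top about 126 mm above the counter). Leave it as it is.
- tile_c_top (a point): Centre of tile_c's upper edge, 120 mm up its z axis from its origin.
- star: Loose white eight-pointed star tile lying flat, 113 mm across its points, 12 mm thick; origin at the centre of its underside. On the counter to the right of the rack.
- spacer: Loose orange plastic spacer block, 50 x 90 x 36 mm, with four ribs on top; origin at the centre of its underside. On the counter between robot and rack, to the left.
- mallet: Loose rubber mallet lying on the counter between robot and rack, to the right: black head 60 mm in diameter and 85 mm long, wooden handle 25 mm thick and 250 mm long from the head's centre; origin on the counter under the head's centre, handle towards its -x.
- gate_button (a joint): Travel of the red push button that lowers the roller gate: 0 up, 0.006 m fully pressed (6 N). Leave it up.
- gate_button_top (a point): Centre of the red button's top (34 mm wide), on a yellow box 100 x 80 x 50 mm on the counter to the left of the rack; about 72 mm above the counter.
Mind the look-alikes: they are no part of the job. Leave any green or turquoise look-alike of the tile_b alone.

How it is judged:
By the outcome, as a careful person would: the job done as asked, in the order asked, and still so for the second after the job is handed in, with the robot touching nothing.
It also fails if it takes over 58 s, if anything falls off the work surface, if the arm or the gripper's body presses on something with over 40 N, if the wrist force passes 120 N, or if a joint passes its speed limit or range.

## Working session

There is one attempt and no reset: what is moved stays moved. The work goes in short steps, Python scripts to look and compute and a shell command to move; the robot and the scene stay as the last step left them, time stands still between calls to the robot, and variables do not carry over. Pictures are saved under pics/ and viewed, at most 10 in all, crops included, and the job is handed in when it is done.

```bash
mkdir -p pics
cat > h.py <<'E'
import numpy as np, cv2
from bench import arm
def ray(cam,uv):
    p=arm.camera_params(cam); E=np.array(p["extrinsics"]); R,t=E[:3,:3],E[:3,3]
    d=np.array([(uv[0]-p["cx"])/p["fx"],-(uv[1]-p["cy"])/p["fy"],-1.])
    return -R.T@t, R.T@d
def atz(cam,uv,z):
    o,d=ray(cam,uv); return o+d*(z-o[2])/d[2]
def proj(cam,P):
    p=arm.camera_params(cam); E=np.array(p["extrinsics"]); c=E[:3,:3]@np.array(P)+E[:3,3]
    return np.array([p["cx"]+p["fx"]*c[0]/-c[2],p["cy"]-p["fy"]*c[1]/-c[2]])
def tri(a,b):
    (o1,d1),(o2,d2)=ray("scene",a),ray("side",b)
    d1=d1/np.linalg.norm(d1);d2=d2/np.linalg.norm(d2)
    s=np.linalg.lstsq(np.c_[d1,-d2],o2-o1,rcond=None)[0]
    p,q=o1+s[0]*d1,o2+s[1]*d2
    return (p+q)/2,np.linalg.norm(p-q)
E
python3 - <<'E'
from h import *
for c in("scene","side"):
    cv2.imwrite(f"pics/{c}0.png",arm.camera(c)[:,:,::-1])
    p=arm.camera_params(c); print(c,p.keys(),np.round(ray(c,(280,210)),3).tolist(),p["fx"])
    for n in["trough","guard_rail","rear_rod","tile_a_top","tile_c_top","tile_a","gate_button_top","spacer","mallet","star","rack"]:
        print(n,[(round(r["conf"],2),np.round(r["location"],1).tolist()) for r in arm.mark_of(n,c)])
print(arm.grasp_offset,arm.get_state())
E
```

```text
scene dict_keys(['fx', 'fy', 'cx', 'cy', 'extrinsics']) [[0.999, 0.816, 1.209], [-0.298, -0.586, -0.753]] 444.6206324599584
trough [(0.59, [296.9, 250.1])]
guard_rail [(0.58, [303.5, 234.7])]
rear_rod [(0.65, [284.7, 242.2])]
tile_a_top [(0.95, [287.1, 196.3])]
tile_c_top [(0.63, [317.8, 273.8])]
tile_a [(0.92, [327.6, 209.5]), (0.87, [222.4, 246.8]), (0.8, [268.7, 222.3]), (0.79, [239.9, 306.4]), (0.63, [297.2, 255.6]), (0.47, [320.5, 290.0])]
gate_button_top [(0.74, [300.7, 170.6]), (0.47, [399.0, 312.7])]
spacer [(0.89, [388.8, 286.7]), (0.52, [285.8, 197.0])]
mallet [(0.68, [297.8, 168.0]), (0.65, [270.5, 222.7]), (0.45, [304.5, 237.7])]
star [(0.81, [239.1, 157.1]), (0.55, [299.9, 249.4]), (0.48, [268.1, 222.8])]
rack [(0.72, [296.8, 256.8]), (0.26, [314.2, 223.9])]
side dict_keys(['fx', 'fy', 'cx', 'cy', 'extrinsics']) [[0.222, 0.679, 0.876], [0.328, -0.627, -0.707]] 395.7616151067407
trough [(0.96, [273.4, 257.0])]
guard_rail [(0.61, [282.9, 246.2])]
rear_rod [(0.91, [256.2, 226.5])]
tile_a_top [(0.9, [311.9, 197.2])]
tile_c_top [(0.78, [225.9, 266.9]), (0.48, [239.8, 381.0]),
[... 405 characters left out ...]
57.4])]
0.0187 {'t': 1.2, 'joints': array([-7.76913493e+01,  2.42406813e+01,  9.33869491e+01, -6.66302884e-05,
        6.23724989e+01, -1.08766275e+00]), 'joint_vel': array([ 0.01225572,  0.01392318, -0.03466573, -0.01522657, -0.03057813,
       -0.06202059]), 'joint_efforts': array([ 3.37445425e-03, -5.44574869e+01, -2.74034768e+01,  6.45306450e-02,
        1.70141773e-02, -3.70767293e-05]), 'tcp_pos': array([ 0.14483346, -0.60796442,  0.19118391]), 'ee_rot': array([-1.79999870e+02,  5.65674970e-05,  1.33963443e+01]), 'force': array([-0.27942181,  0.18906576,  0.22264112]), 'ft_torque': array([-0.00500361,  0.00018394, -0.02332669]), 'grasp_force': 0.0, 'gripper_width': 0.08778195854048491}
```

View pics/scene0.png

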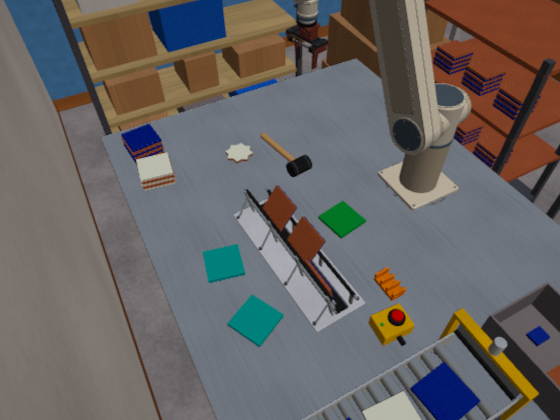

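View pics/side0.png

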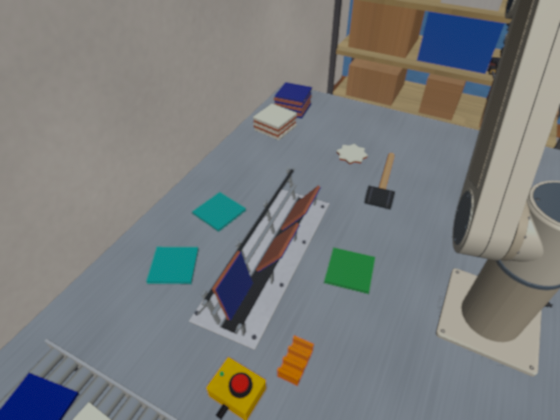

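The scene view shows the slumped tiles, terracotta backs up, at (280,207) in the right bay and (306,240) in the middle bay. The standing cobalt tile is in the left bay, at side (235,287). The turquoise tiles at scene (223,263) and (255,319) and the green one at (342,219) lie flat on the counter, so they are look-alikes. Next I'll enlarge both rack views.

Run:
```python
from h import *
print("trough",tri((296.9,250.1),(273.4,257.0)),"rod",tri((284.7,242.2),(256.2,226.5)),"rail",tri((303.5,234.7),(282.9,246.2)))
print("c_top",tri((317.8,273.8),(225.9,266.9)),"a_top",tri((287.1,196.3),(311.9,197.2)))
a=cv2.imread("pics/scene0.png")[170:340,220:380]; b=cv2.imread("pics/side0.png")[165:345,185:345]
cv2.imwrite("pics/crop.png",np.hstack([cv2.resize(a,(400,425)),cv2.resize(b,(400,450))[:425]]) )
for c in("scene","side"):
  arm.camera(c)
  for n in("tile_a","rack"):
    for r in arm.outline_of(n,c):
        m=r["region"].astype(np.uint8); 
        q=cv2.boxPoints(cv2.minAreaRect(cv2.findNonZero(m))).round(1).tolist() if m.any() else 0
        print(c,n,round(r["conf"],2),np.round(r["location"],1),m.sum(),q)
```

```text
trough (array([0.55829425, 0.07063511, 0.00421965]), np.float64(0.013435693504472865)) rod (array([0.60965374, 0.07612999, 0.09937783]), np.float64(0.002717186867976285)) rail (array([0.53094221, 0.06450892, 0.06158496]), np.float64(0.016146782009642025))
c_top (array([0.59210084, 0.24421526, 0.1334072 ]), np.float64(0.000585493417109107)) a_top (array([ 0.51758807, -0.07820016,  0.11656451]), np.float64(0.003230568188891078))
scene tile_a 0.95 [339.4 219.2] 960 [[317.5, 217.6999969482422], [337.8999938964844, 194.8000030517578], [366.0, 219.8000030517578], [345.6000061035156, 242.8000030517578]]
scene tile_a 0.92 [256.2 317.6] 1578 [[226.6999969482422, 324.0], [251.60000610351562, 290.8999938964844], [283.3999938964844, 314.79998779296875], [258.6000061035156, 347.8999938964844]]
scene tile_a 0.83 [223.6 262.8] 1217 [[200.60000610351562, 250.39999389648438], [237.8000030517578, 242.1999969482422], [245.0, 274.3999938964844], [207.8000030517578, 282.70001220703125]]
scene tile_a 0.81 [304.9 237.9] 964 [[280.8999938964844, 233.89999389648438], [303.20001220703125, 215.0], [328.2000122
[... 1126 characters left out ...]
, 265.3999938964844], [229.8000030517578, 320.70001220703125]]
side tile_a 0.73 [173.2 265.4] 1671 [[146.0, 247.0], [197.0, 247.0], [197.0, 283.0], [146.0, 283.0]]
side tile_a 0.63 [300.2 206.8] 550 [[279.6000061035156, 228.10000610351562], [308.0, 180.10000610351562], [321.1000061035156, 187.8000030517578], [292.70001220703125, 235.89999389648438]]
side tile_a 0.57 [348.6 274.4] 1773 [[321.79998779296875, 283.8999938964844], [331.29998779296875, 245.8000030517578], [377.3999938964844, 257.3999938964844], [367.8999938964844, 295.5]]
side rack 0.57 [263.6 270.4] 7688 [[187.5, 320.20001220703125], [272.1000061035156, 155.6999969482422], [336.70001220703125, 189.0], [252.10000610351562, 353.5]]
```

View pics/crop.png

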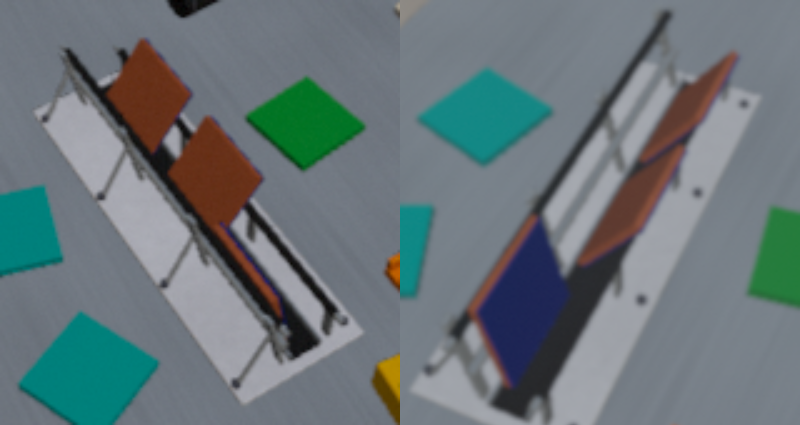

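```bash
cat >> h.py <<'E'
def sc(u,v): return (220+u/2.5,170+v/2.5)
def sd(u,v): return (185+(u-400)/2.5,165+v/2.5)
def W(p,r):
    x,y,a=p; c,s=np.cos(a),np.sin(a); return np.array([x+c*r[0]-s*r[1],y+s*r[0]+c*r[1],r[2]])
E
python3 - <<'E'
from h import *
from scipy.optimize import least_squares
z=.003
C=[("scene",sc(245,404),(.102,.265,z)),("scene",sc(363,332),(-.078,.265,z)),("scene",sc(36,113),(.102,-.265,z)),
("side",sd(761,96),(-.078,-.265,z)),("side",sd(411,391),(.102,.265,z)),("scene",sc(66,50),(.0455,-.25,.113)),("side",sd(668,14),(.0455,-.25,.113)),("scene",sc(345,320),(-.038,.25,.066))]
f=lambda p:np.concatenate([proj(c,W(p,r))-uv for c,uv,r in C])
s=least_squares(f,[.57,.07,0.],loss="soft_l1"); print(s.x,np.degrees(s.x[2]));print(f(s.x).reshape(-1,2).round(1))
p=s.x; np.save("p.npy",p)
# tile top back corners at z~.1135 (glaze edge .107; back edge higher)
c,sn=np.cos(p[2]),np.sin(p[2])
for n,uv in[("R far",(145,38)),("R near",(192,93)),("M far",(210,116)),("M near",(263,178))]:
    q=atz("scene",sc(*uv),.112); d=q[:2]-p[:2]; print(n,q.round(3),"rack",(c*d[0]+sn*d[1]).round(3),(-sn*d[0]+c*d[1]).round(3))
for n,uv in[("R",(737,53)),("M",(684,147))]:
    q=atz("side",sd(*uv),.11); d=q[:2]-p[:2]; print("side",n,"rack",(c*d[0]+sn*d[1]).round(3),(-sn*d[0]+c*d[1]).round(3))
for n,y in(("R",-.16),("M",0)):print(n,W(p,(-.05,y,.1)))
a=cv2.imread("pics/scene0.png");b=cv2.imread("pics/side0.png")
for im,cam in((a,"scene"),(b,"side")):
  def L(r,s,col): cv2.line(im,*[tuple(np.round(proj(cam,W(p,k))*16).astype(int).tolist()) for k in(r,s)],col,1,cv2.LINE_AA,4)
  k=[(.102,.265,z),(-.078,.265,z),(-.078,-.265,z),(.102,-.265,z)]
  for i in range(4):L(k[i],k[i-1],(0,255,255))
  L((-.038,-.25,.062),(-.038,.25,.062),(255,0,255));L((.0455,-.25,.109),(.0455,.25,.109),(0,255,0))
  for y in(-.16,0,.16):L((-.05,y-.06,.112),(-.05,y+.06,.112),(255,255,0))
cv2.imwrite("pics/ov.png",np.hstack([cv2.resize(a[170:340,220:380],(400,425)),cv2.resize(b[165:345,185:345],(400,450))[:425]]))
E
```

```text
[0.56115572 0.07712343 0.06374736] 3.6524547970764045
[[-0.   0.9]
 [ 1.6  0.5]
 [-1.  -0.3]
 [ 0.1  0.2]
 [-0.   0.5]
 [ 0.8  0.1]
 [ 0.1 -1.1]
 [-2.4 -2.9]]
R far [ 0.519 -0.141  0.112] rack -0.056 -0.215
R near [ 0.512 -0.022  0.112] rack -0.056 -0.095
M far [0.51  0.024 0.112] rack -0.054 -0.05
M near [0.503 0.142 0.112] rack -0.054 0.069
side R rack -0.056 -0.214
side M rack -0.055 -0.051
R [ 0.52144995 -0.08573679  0.1       ]
M [0.51125728 0.07393822 0.1       ]
```

View pics/ov.png

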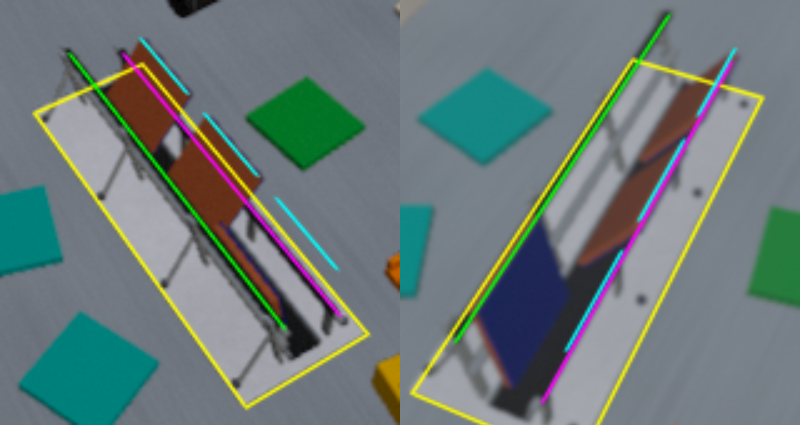

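The rack model fits to about 1 px: origin (0.561, 0.077), yaw 3.65°. The right tile is centred at rack y ≈ -0.155 and the middle tile at ≈ +0.009. Both top edges are at x ≈ -0.056, as described. I'll push with half-open fingers, tool x along rack x, starting with the right tile.

```bash
cat >> h.py <<'E'
def st():
    s=arm.get_state(); p=np.load("p.npy"); d=s["tcp_pos"][:2]-p[:2]; c,n=np.cos(p[2]),np.sin(p[2])
    print("t",round(s["t"],2),"rack",np.round([c*d[0]+n*d[1],-n*d[0]+c*d[1],s["tcp_pos"][2]],4),"rpy",np.round(s["ee_rot"],2),"F",np.round(s["force"],2),"w",round(s["gripper_width"],3))
E
python3 -m crank '[[0.5,0,0,0,0,0,0.054],[0.5,0,0,0,0,0,0.054],[0.5,0.7,-1,0,0,0,0],[0.5,0.7,-1,0,0,0,0],[0.5,0.7,-1,0,0,0,0],[0.5,0.7,-1,0,0,0,0],[0.5,0.7,-1,0,0,0,0],[0.5,0.7,-1,0,0,0,0],[0.5,0.7,-1,0,0,0,0],[0.5,0.7,-1,0,0,0,0],[0.5,0.7,-1,0,0,0,0],[0.5,0.7,-1,0,0,0,0],[0.5,0.7,-1,0,0,0,0],[0.5,0.7,-1,0,0,0,0],[0.5,0.7,-1,0,0,0,0],[0.5,0.7,-1,0,0,0,0],[0.5,0.7,-1,0,0,0,0],[0.5,0.7,-1,0,0,0,0],[0.5,0.7,-1,0,0,0,0],[0.5,0,0,0,0,0,0]]'
python3 -c "from h import *;st()"
```

```text
t: 3.5
tcp_pos: [0.4159, -0.1627, 0.1914]
ee_rot: [-180.0, -0.1, 3.9]
force: [-0.1, 0.0, 0.5]
gripper_width: 0.0439
grasp_force: 0.0
t 3.5 rack [-0.1603 -0.2301  0.1914] rpy [-1.7999e+02 -6.0000e-02  3.8600e+00] F [-0.08  0.01  0.53] w 0.044
```

```bash
python3 -m crank '[[0.5,0.7,-1,0,0,0,0],[0.5,0.7,-1,0,0,0,0],[0.5,0.7,-1,0,0,0,0],[0.5,0,0,0,0,0,0],[0.5,0,0,0.8,0,0,0],[0.5,0,0,0.8,0,0,0],[0.5,0,0,0.8,0,0,0],[0.5,0,0,0.8,0,0,0],[0.5,0,0,0.8,0,0,0],[0.5,0,0,0,0,0,0],[0.5,0,0,0,0,0,0]]'
python3 - <<'E'
from h import *
st()
a=arm.camera("scene")[:,:,::-1];b=arm.camera("side")[:,:,::-1]
cv2.imwrite("pics/pre.png",np.hstack([cv2.resize(a[170:340,220:380],(400,425)),cv2.resize(b[165:345,185:345],(400,450))[:425]]))
E
```

```text
t: 4.6
tcp_pos: [0.4616, -0.0873, 0.0913]
ee_rot: [-180.0, 0.1, 3.6]
force: [0.2, 0.1, -0.1]
gripper_width: 0.044
grasp_force: 0.0
t 4.6 rack [-0.1099 -0.1578  0.0913] rpy [-1.80e+02  5.00e-02  3.64e+00] F [ 0.21  0.14 -0.11] w 0.044
```

View pics/pre.png

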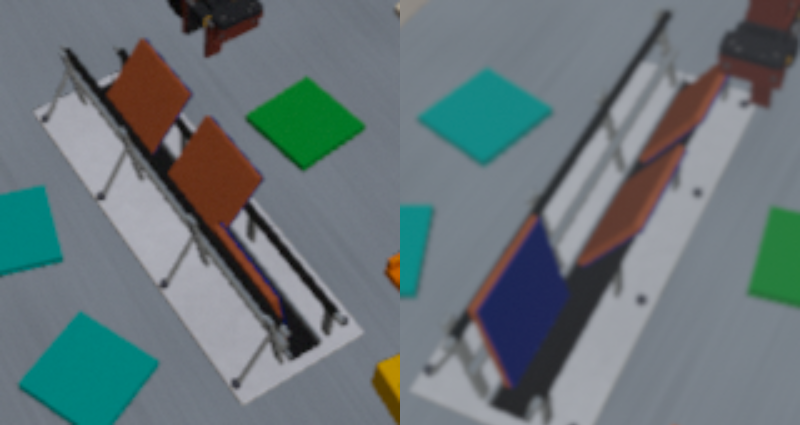

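The fingers sit in front of the right tile, at about side crop (750,80), clear of everything. Now I push slowly.

```bash
python3 -m crank '[[0.5,0.6,0,0,0,0,0],[0.5,0.4,0,0,0,0,0],[0.5,0.2,0,0,0,0,0],[0.5,0.2,0,0,0,0,0],[0.5,0.2,0,0,0,0,0],[0.5,0.2,0,0,0,0,0],[0.5,0.2,0,0,0,0,0],[0.5,0.2,0,0,0,0,0]]'
python3 -c "from h import *;st()"
python3 -m crank '[[0.5,0.2,0,0,0,0,0],[0.5,0.2,0,0,0,0,0],[0.5,0.2,0,0,0,0,0],[0.5,0.2,0,0,0,0,0]]'
python3 -c "from h import *;st()"
```

```text
t: 5.5
tcp_pos: [0.5172, -0.083, 0.0911]
ee_rot: [-180.0, 0.0, 3.7]
force: [0.3, 0.3, 1.2]
gripper_width: 0.044
grasp_force: 0.0
t 5.5 rack [-0.054  -0.157   0.0911] rpy [-1.80e+02  1.00e-02  3.68e+00] F [0.27 0.31 1.17] w 0.044
t: 5.9
tcp_pos: [0.5373, -0.0817, 0.0911]
ee_rot: [-180.0, 0.0, 3.7]
force: [0.4, -0.4, -0.4]
gripper_width: 0.0439
grasp_force: 0.0
t 5.9 rack [-0.034  -0.157   0.0911] rpy [-180.      0.      3.68] F [ 0.4  -0.45 -0.35] w 0.044
```

Run:
```python
from h import *
a=arm.camera("scene")[:,:,::-1];b=arm.camera("side")[:,:,::-1]
cv2.imwrite("pics/p1.png",np.hstack([cv2.resize(a[140:310,220:380],(400,425)),cv2.resize(b[145:325,205:365],(400,450))[:425]]))
```

```text
(no output)
```

View pics/p1.png

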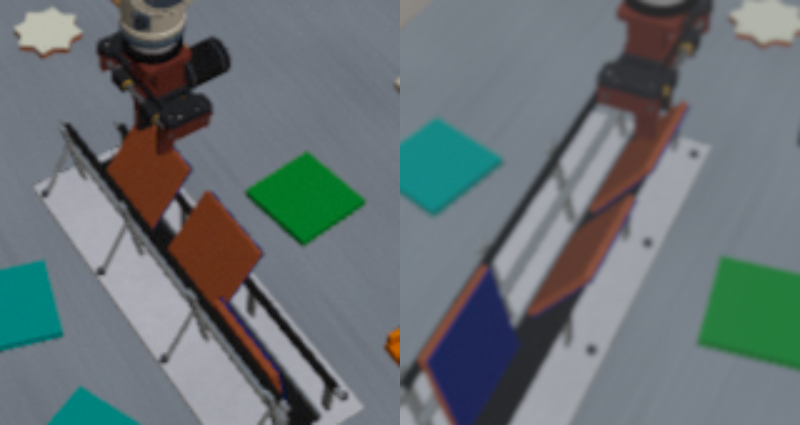

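Run:
```python
from h import *
st()
p=np.load("p.npy")
im=[]
for c,(u,v) in(("scene",(245,165)),("side",(265,150))):
    a=arm.camera(c)[:,:,::-1].copy(); w=cv2.resize(a[v:v+75,u:u+66],(396,450),interpolation=cv2.INTER_CUBIC)
    for dy in(-.036,-.022,.022,.036):
        P=[proj(c,W(p,(-.034+.01,-.157+dy,z))) for z in(.091,.111)]
        q=[tuple(int(k) for k in (P_-[u,v])*6) for P_ in P]; cv2.line(w,q[0],q[1],(0,255,255),1)
    im.append(w)
    if c: 
        for r in arm.outline_of("tile_a",c):
            m=r["region"].astype(np.uint8);print(c,round(r["conf"],2),np.round(r["location"],1),m.sum(),cv2.boxPoints(cv2.minAreaRect(cv2.findNonZero(m))).round(1).tolist())
cv2.imwrite("pics/p2.png",np.hstack(im))
```

```text
t 6.0 rack [-0.0336 -0.1571  0.0912] rpy [ 1.7999e+02 -3.0000e-02  3.6800e+00] F [ 0.4 -0.5  0.6] w 0.044
scene 0.92 [256.3 317.9] 1607 [[226.10000610351562, 323.6000061035156], [251.1999969482422, 290.1000061035156], [283.6000061035156, 314.5], [258.6000061035156, 347.8999938964844]]
scene 0.84 [222.6 261.4] 1155 [[200.10000610351562, 252.1999969482422], [237.0, 243.0], [244.60000610351562, 273.6000061035156], [207.6999969482422, 282.79998779296875]]
scene 0.72 [296.7 273. ] 6135 [[222.3000030517578, 203.89999389648438], [268.0, 170.39999389648438], [364.6000061035156, 302.1000061035156], [318.8999938964844, 335.6000061035156]]
scene 0.71 [277.5 209.2] 703 [[256.5, 206.5], [276.0, 187.0], [299.5, 210.5], [280.0, 230.0]]
scene 0.67 [315.7 272.2] 205 [[303.70001220703125, 261.79998779296875], [308.20001220703125, 258.29998779296875], [335.20001220703125, 293.5], [330.70001220703125, 297.0]]
scene 0.67 [343.1 218.1] 998 [[317.5, 216.5], [340.0, 194.0], [366.0, 220.0], [343.5, 242.5]]
scene 0.58 [303.7 239.4] 907 [[281.8999938964844, 232.3000030517578], [303.8999938964844, 214.699996948
[... 343 characters left out ...]
2], [376.5, 257.1000061035156], [367.29998779296875, 293.79998779296875]]
side 0.88 [174.5 264.3] 1623 [[146.0, 283.0], [146.0, 247.0], [197.0, 247.0], [197.0, 283.0]]
side 0.83 [301.5 209.2] 549 [[279.29998779296875, 227.89999389648438], [308.6000061035156, 180.1999969482422], [321.29998779296875, 188.10000610351562], [292.0, 235.8000030517578]]
side 0.83 [232.2 288.2] 1450 [[202.60000610351562, 302.79998779296875], [236.60000610351562, 250.5], [263.1000061035156, 267.70001220703125], [229.10000610351562, 320.0]]
side 0.73 [219.4 210. ] 1197 [[190.39999389648438, 212.1999969482422], [223.0, 183.1999969482422], [246.1999969482422, 209.39999389648438], [213.60000610351562, 238.3000030517578]]
```

View pics/p2.png

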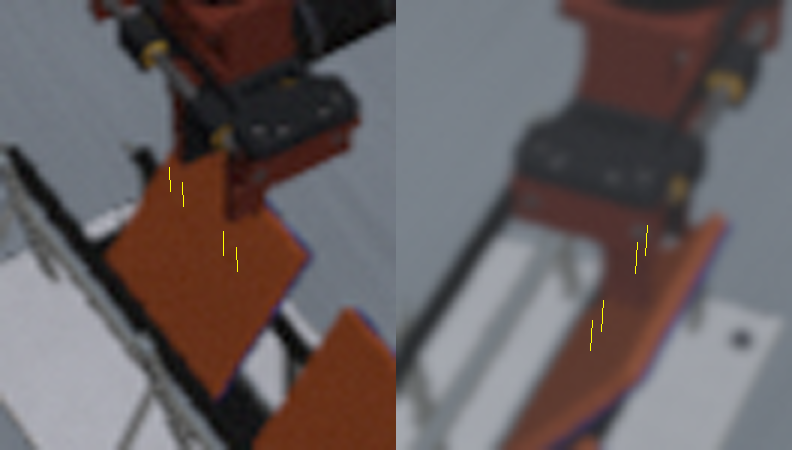

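Run:
```python
from h import *
p=np.load("p.npy")
def R(P): d=P[:2]-p[:2];c,n=np.cos(p[2]),np.sin(p[2]); return np.round([c*d[0]+n*d[1],-n*d[0]+c*d[1],P[2]],4)
for a,b in[((285,201.3),(304,200.8)),((306,190.8),(329.8,206.2)),((294,180),(315,195))]:
    P,e=tri(a,b);print(R(P),e)
print("expected pre tip",[proj(c,W(p,(-.11,-.158+.029,.0913))) for c in("scene","side")])
# tile top corners triangulated, now
for a,b in[((245+175/6,165+155/6),(265+326/6,150+218/6)),(sc(145,38),sd(737,53)),(sc(210,116),sd(684,147))]: P,e=tri(a,b);print("tile",R(P),e)
```

```text
[-0.0366 -0.1378  0.1117] 0.0012641760592706352
[-0.1138 -0.1288  0.128 ] 0.00010636277079695401
[-0.0745 -0.1352  0.1706] 0.03494852823200137
expected pre tip [array([304.71007611, 198.62844309]), array([327.40768222, 215.21728436])]
tile [-0.0471 -0.2292  0.086 ] 0.014190407977971416
tile [-0.0561 -0.2148  0.1106] 0.0015852082511197546
tile [-0.0549 -0.0509  0.1099] 0.00033382126407293516
```

Tile unmoved. Triangulation puts the visible fingertips at z ≈ 0.12, not the reported 0.091, so they passed above it. I'll lift, retreat, lower by 30 mm in front of the tile and measure the tips again.

```bash
python3 -m crank '[[0.5,0,0,-0.8,0,0,0],[0.5,-0.6,0,0,0,0,0],[0.5,-0.8,0,0,0,0,0],[0.5,-0.8,0,0,0,0,0],[0.5,-0.8,0,0,0,0,0],[0.5,-0.2,0,0,0,0,0],[0.5,0,0,0.8,0,0,0],[0.5,0,0,0.8,0,0,0],[0.5,0,0,0.4,0,0,0],[0.5,0,0,0,0,0,0],[0.5,0,0,0,0,0,0]]'
python3 - <<'E'
from h import *
st(); p=np.load("p.npy"); s=arm.get_state(); im=[]
for c in("scene","side"):
    a=arm.camera(c)[:,:,::-1].copy(); P=proj(c,s["tcp_pos"]); u,v=(P-[33,55]).astype(int); print(c,u,v,P)
    w=cv2.resize(a[v:v+75,u:u+66],(396,450),interpolation=cv2.INTER_CUBIC)
    for dy in(-.029,.029):
        q=(proj(c,s["tcp_pos"]+np.array([0,dy,0]))-[u,v])*6; cv2.circle(w,tuple(int(k) for k in q),4,(0,255,255),1)
    im.append(w)
cv2.imwrite("pics/p3.png",np.hstack(im))
E
```

```text
t: 7.3
tcp_pos: [0.4575, -0.0869, 0.0614]
ee_rot: [-180.0, -0.0, 3.7]
force: [0.2, -0.1, 0.1]
gripper_width: 0.0437
grasp_force: 0.0
t 7.3 rack [-0.1139 -0.1571  0.0614] rpy [-180.     -0.      3.68] F [ 0.23 -0.1   0.09] w 0.044
scene 267 143 [300.95498342 198.97072759]
side 298 161 [331.04867611 216.46013655]
```

View pics/p3.png

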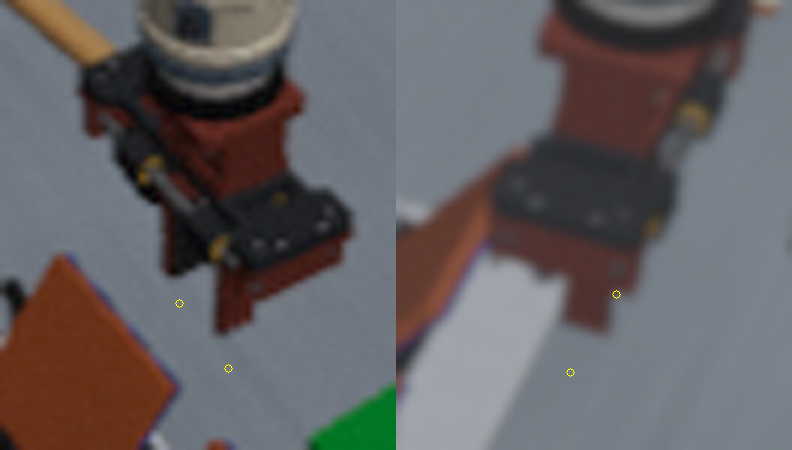

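Run:
```python
from h import *
p=np.load("p.npy")
def R(P): d=P[:2]-p[:2];c,n=np.cos(p[2]),np.sin(p[2]); return np.round([c*d[0]+n*d[1],-n*d[0]+c*d[1],P[2]],4)
for du,dv in((0,0),(2,0),(0,2)):
  P,e=tri((305.8,198.3),(330+du,216+dv));print(R(P),e)
```

```text
[-0.1165 -0.1321  0.0871] 0.0012083087293553983
[-0.1203 -0.138   0.0815] 0.00384220350027034
[-0.1179 -0.133   0.082 ] 0.0036947483251048626
```

The tips now measure z ≈ 0.087, between the rail top at 0.068 and the tile edge at 0.107. I push in small steps and check the tile outline.

```bash
cat >> h.py <<'E'
def tiles():
    for c in("scene","side"):
        arm.camera(c)
        for r in arm.outline_of("tile_a",c):
            m=r["region"].astype(np.uint8);l=r["location"]
            if 225<l[0]<325 and 180<l[1]<300: print(c,round(r["conf"],2),np.round(l,1),m.sum(),cv2.boxPoints(cv2.minAreaRect(cv2.findNonZero(m))).round().tolist())
E
python3 -m crank '[[0.5,0.6,0,0,0,0,0],[0.5,0.4,0,0,0,0,0],[0.5,0.2,0,0,0,0,0],[0.5,0.2,0,0,0,0,0],[0.5,0.2,0,0,0,0,0],[0.5,0.2,0,0,0,0,0],[0.5,0.2,0,0,0,0,0],[0.5,0.2,0,0,0,0,0]]'
python3 -c "from h import *;st();tiles()"
```

```text
t: 8.2
tcp_pos: [0.5118, -0.0833, 0.0611]
ee_rot: [-180.0, 0.0, 3.7]
force: [-0.9, 0.4, 0.9]
gripper_width: 0.0438
grasp_force: 0.6
t 8.2 rack [-0.0594 -0.157   0.0611] rpy [-1.7999e+02  5.0000e-02  3.6700e+00] F [-0.94  0.43  0.86] w 0.044
scene 0.92 [302.2 238.4] 975 [[281.0, 234.0], [303.0, 215.0], [329.0, 245.0], [306.0, 264.0]]
scene 0.8 [276.4 207.8] 824 [[255.0, 200.0], [276.0, 183.0], [300.0, 214.0], [279.0, 230.0]]
scene 0.72 [317.3 274.1] 226 [[304.0, 261.0], [309.0, 258.0], [334.0, 291.0], [329.0, 295.0]]
scene 0.59 [225.6 262.6] 1213 [[201.0, 251.0], [238.0, 243.0], [245.0, 275.0], [208.0, 283.0]]
side 0.96 [277.2 245.6] 731 [[254.0, 269.0], [286.0, 217.0], [301.0, 225.0], [269.0, 278.0]]
side 0.69 [232.  288.1] 1561 [[202.0, 306.0], [233.0, 248.0], [262.0, 264.0], [231.0, 322.0]]
side 0.55 [292.9 211.6] 296 [[275.0, 223.0], [300.0, 198.0], [308.0, 205.0], [282.0, 231.0]]
```

```bash
python3 -m crank '[[0.5,0.2,0,0,0,0,0],[0.5,0.2,0,0,0,0,0],[0.5,0.2,0,0,0,0,0],[0.5,0.2,0,0,0,0,0]]'
python3 -c "from h import *;st();tiles()"
```

```text
t: 8.8
tcp_pos: [0.5327, -0.0821, 0.0613]
ee_rot: [180.0, -0.0, 3.7]
force: [-0.3, -0.6, 0.3]
gripper_width: 0.0439
grasp_force: 0.3
t 8.8 rack [-0.0386 -0.1571  0.0613] rpy [ 1.7999e+02 -3.0000e-02  3.6700e+00] F [-0.35 -0.58  0.31] w 0.044
scene 0.94 [271.9 209.7] 607 [[255.0, 200.0], [270.0, 186.0], [294.0, 214.0], [279.0, 228.0]]
scene 0.94 [305.1 240.7] 976 [[281.0, 235.0], [303.0, 215.0], [329.0, 244.0], [306.0, 264.0]]
scene 0.45 [317.9 272. ] 266 [[302.0, 260.0], [308.0, 256.0], [334.0, 290.0], [328.0, 294.0]]
side 0.73 [274.7 245.7] 767 [[254.0, 269.0], [287.0, 217.0], [301.0, 226.0], [268.0, 278.0]]
side 0.67 [234.  288.2] 1442 [[203.0, 302.0], [237.0, 250.0], [263.0, 267.0], [229.0, 320.0]]
side 0.6 [289.6 214. ] 193 [[278.0, 227.0], [295.0, 198.0], [300.0, 201.0], [283.0, 230.0]]
side 0.54 [265.7 268.2] 7839 [[187.0, 321.0], [272.0, 157.0], [337.0, 191.0], [252.0, 354.0]]
```

The tile is rising and the fingers cleared the rail with no contact force. Continuing.

```bash
python3 -m crank '[[0.5,0.2,0,0,0,0,0],[0.5,0.2,0,0,0,0,0],[0.5,0.2,0,0,0,0,0],[0.5,0.2,0,0,0,0,0],[0.5,0.16,0,0,0,0,0],[0.5,0.12,0,0,0,0,0],[0.5,0.12,0,0,0,0,0],[0.5,0.12,0,0,0,0,0]]'
python3 -c "from h import *;st();tiles()"
python3 -m crank '[[0.5,0.12,0,0,0,0,0],[0.5,0.12,0,0,0,0,0],[0.5,0.12,0,0,0,0,0],[0.5,0.12,0,0,0,0,0]]'
python3 -c "from h import *;st();tiles()"
```

```text
t: 9.8
tcp_pos: [0.565, -0.0799, 0.0612]
ee_rot: [-180.0, 0.0, 3.7]
force: [0.2, 0.6, 0.0]
gripper_width: 0.0437
grasp_force: 0.0
t 9.8 rack [-0.0062 -0.157   0.0612] rpy [-180.      0.      3.68] F [0.25 0.56 0.04] w 0.044
scene 0.98 [303.9 238.6] 953 [[281.0, 236.0], [303.0, 216.0], [328.0, 243.0], [307.0, 263.0]]
scene 0.88 [268.9 206.6] 385 [[252.0, 196.0], [261.0, 188.0], [286.0, 218.0], [277.0, 226.0]]
side 0.74 [232.  287.7] 1549 [[202.0, 302.0], [236.0, 250.0], [264.0, 267.0], [229.0, 320.0]]
side 0.67 [274.5 247.8] 668 [[255.0, 269.0], [286.0, 217.0], [300.0, 226.0], [269.0, 277.0]]
side 0.55 [286.7 208.9] 385 [[279.0, 196.0], [296.0, 196.0], [296.0, 230.0], [279.0, 230.0]]
t: 10.4
tcp_pos: [0.5771, -0.0792, 0.0612]
ee_rot: [180.0, 0.0, 3.7]
force: [0.0, 0.0, 1.0]
gripper_width: 0.0441
grasp_force: 0.1
t 10.4 rack [ 0.0059 -0.157   0.0612] rpy [180.     0.     3.68] F [0.02 0.   1.01] w 0.044
scene 0.85 [266.5 207.3] 286 [[252.0, 194.0], [259.0, 189.0], [282.0, 220.0], [275.0, 225.0]]
scene 0.75 [315.4 274.9] 173 [[304.0, 261.0], [308.0, 259.0], [334.0, 292.0], [330.0, 295.0]]
scene 0.6 [305.  238.4] 972 [[281.0, 234.0], [303.0, 215.0], [329.0, 245.0], [306.0, 264.0]]
scene 0.55 [225.1 260. ] 1189 [[199.0, 252.0], [237.0, 242.0], [245.0, 275.0], [207.0, 284.0]]
side 0.93 [231.  286.9] 1531 [[202.0, 302.0], [237.0, 250.0], [264.0, 268.0], [229.0, 320.0]]
side 0.76 [284.5 207.9] 435 [[275.0, 197.0], [297.0, 194.0], [301.0, 227.0], [279.0, 229.0]]
side 0.75 [278.3 246. ] 731 [[255.0, 268.0], [287.0, 218.0], [301.0, 227.0], [269.0, 277.0]]
```

```bash
python3 -m crank '[[0.5,0.1,0,0,0,0,0],[0.5,0.1,0,0,0,0,0],[0.5,0.1,0,0,0,0,0],[0.5,0,0,0,0,0,0],[0.5,0,0,0,0,0,0]]'
python3 -c "from h import *;st();tiles()"
```

```text
t: 11.1
tcp_pos: [0.5843, -0.0787, 0.0611]
ee_rot: [-180.0, 0.0, 3.7]
force: [0.0, 0.4, 0.4]
gripper_width: 0.0441
grasp_force: 0.0
t 11.1 rack [ 0.0132 -0.157   0.0611] rpy [-180.      0.      3.68] F [0.   0.43 0.43] w 0.044
scene 0.92 [306.1 237.5] 959 [[281.0, 235.0], [303.0, 215.0], [329.0, 244.0], [306.0, 264.0]]
scene 0.6 [262.  203.7] 134 [[251.0, 194.0], [255.0, 191.0], [276.0, 218.0], [272.0, 221.0]]
scene 0.47 [316.8 275.8] 198 [[304.0, 262.0], [308.0, 258.0], [334.0, 291.0], [329.0, 294.0]]
side 0.73 [229.7 288.3] 1481 [[202.0, 305.0], [234.0, 249.0], [262.0, 265.0], [230.0, 321.0]]
side 0.66 [282.  208.7] 577 [[272.0, 193.0], [297.0, 193.0], [297.0, 229.0], [272.0, 229.0]]
```

Its outline now matches the standing tile's. I'll back out to check.

```bash
python3 -m crank '[[0.5,-0.4,0,0,0,0,0],[0.5,-0.8,0,0,0,0,0],[0.5,-0.8,0,0,0,0,0],[0.5,-0.8,0,0,0,0,0],[0.5,-0.8,0,0,0,0,0],[0.5,-0.8,0,0,0,0,0],[0.5,-0.6,0,0,0,0,0],[0.5,0,0,0,0,0,0]]'
python3 - <<'E'
from h import *
st();tiles();p=np.load("p.npy")
for y in(-.155,.16):
  print("expected leaning top edge",[ (c,proj(c,W(p,(.035,y+d,.126))).round(1)) for c in("scene","side") for d in(-.06,.06)])
E
```

```text
t: 12.1
tcp_pos: [0.4566, -0.0865, 0.061]
ee_rot: [-180.0, 0.1, 3.6]
force: [0.1, -0.8, -0.1]
gripper_width: 0.0441
grasp_force: 0.0
t 12.1 rack [-0.1147 -0.1566  0.061 ] rpy [-1.7996e+02  1.4000e-01  3.6400e+00] F [ 0.07 -0.77 -0.14] w 0.044
scene 0.95 [303.4 241.5] 912 [[282.0, 234.0], [304.0, 216.0], [328.0, 245.0], [306.0, 263.0]]
scene 0.69 [263.3 205.8] 121 [[251.0, 193.0], [254.0, 191.0], [276.0, 220.0], [273.0, 222.0]]
scene 0.53 [316.8 273.4] 215 [[304.0, 261.0], [308.0, 258.0], [334.0, 292.0], [330.0, 295.0]]
side 0.79 [286.2 199.8] 883 [[267.0, 180.0], [291.0, 174.0], [303.0, 224.0], [279.0, 230.0]]
side 0.66 [276.4 244.9] 756 [[254.0, 269.0], [286.0, 217.0], [301.0, 227.0], [268.0, 278.0]]
side 0.6 [232.5 286.4] 1553 [[201.0, 303.0], [236.0, 249.0], [264.0, 267.0], [229.0, 321.0]]
expected leaning top edge [('scene', array([254.7, 192.6])), ('scene', array([273.1, 215.7])), ('side', array([291.1, 173.8])), ('side', array([274.4, 199.5]))]
expected leaning top edge [('scene', array([307. , 258.3])), ('scene', array([330.8, 288.3])), ('side', array([241.5, 250. ])), ('side', array([216.7, 288.2]))]
```

The right tile now leans where it should. I shift 0.166 m left along the rack to the middle tile and repeat.

```bash
python3 -m crank '[[0.5,0,-0.9,0,0,0,0],[0.5,0,-1,0,0,0,0],[0.5,0,-1,0,0,0,0],[0.5,0,-1,0,0,0,0],[0.5,0,-1,0,0,0,0],[0.5,0,-1,0,0,0,0],[0.5,0,-0.8,0,0,0,0],[0.5,0,0,0,0,0,0],[0.5,0,0,0,0,0,0]]'
python3 -c "from h import *;st();tiles()"
```

```text
t: 13.2
tcp_pos: [0.4493, 0.0807, 0.0611]
ee_rot: [180.0, -0.0, 3.8]
force: [0.2, 0.5, 0.9]
gripper_width: 0.0437
grasp_force: 0.0
t 13.2 rack [-0.1114  0.0107  0.0611] rpy [ 1.80e+02 -2.00e-02  3.77e+00] F [0.23 0.45 0.9 ] w 0.044
scene 0.94 [303.9 238.8] 917 [[282.0, 238.0], [302.0, 216.0], [328.0, 242.0], [306.0, 262.0]]
scene 0.63 [262.3 205.7] 105 [[252.0, 194.0], [254.0, 192.0], [275.0, 218.0], [273.0, 220.0]]
scene 0.51 [317.6 275.3] 174 [[305.0, 262.0], [308.0, 259.0], [334.0, 293.0], [331.0, 296.0]]
side 0.89 [272.9 249.5] 545 [[253.0, 267.0], [289.0, 219.0], [301.0, 228.0], [265.0, 276.0]]
side 0.66 [232.8 284.7] 1481 [[202.0, 303.0], [235.0, 250.0], [263.0, 267.0], [229.0, 320.0]]
side 0.6 [283.  201.1] 891 [[268.0, 179.0], [292.0, 174.0], [302.0, 226.0], [277.0, 230.0]]
```

```bash
python3 -m crank '[[0.5,0.6,0,0,0,0,0],[0.5,0.4,0,0,0,0,0],[0.5,0.2,0,0,0,0,0],[0.5,0.2,0,0,0,0,0],[0.5,0.2,0,0,0,0,0],[0.5,0.2,0,0,0,0,0],[0.5,0.2,0,0,0,0,0],[0.5,0.2,0,0,0,0,0],[0.5,0.2,0,0,0,0,0],[0.5,0.2,0,0,0,0,0]]'
python3 -c "from h import *;st();tiles()"
```

```text
t: 14.4
tcp_pos: [0.5142, 0.0847, 0.0612]
ee_rot: [-180.0, -0.0, 3.7]
force: [-0.2, -0.7, -0.1]
gripper_width: 0.0439
grasp_force: 0.3
t 14.4 rack [-0.0464  0.0105  0.0612] rpy [-1.80e+02 -1.00e-02  3.68e+00] F [-0.19 -0.74 -0.09] w 0.044
scene 0.75 [301.2 239.3] 801 [[280.0, 231.0], [298.0, 216.0], [324.0, 247.0], [305.0, 262.0]]
scene 0.72 [315.9 278.2] 211 [[304.0, 262.0], [308.0, 258.0], [334.0, 291.0], [329.0, 294.0]]
scene 0.64 [267.  210.8] 177 [[252.0, 194.0], [256.0, 191.0], [278.0, 221.0], [273.0, 225.0]]
side 0.77 [231.6 285.1] 1570 [[201.0, 304.0], [235.0, 248.0], [263.0, 266.0], [230.0, 321.0]]
side 0.49 [264.2 253.7] 173 [[253.0, 267.0], [270.0, 243.0], [276.0, 247.0], [258.0, 271.0]]
```

Rising as before; continuing to x ≈ 0.013.

```bash
python3 -m crank '[[0.5,0.2,0,0,0,0,0],[0.5,0.2,0,0,0,0,0],[0.5,0.2,0,0,0,0,0],[0.5,0.2,0,0,0,0,0],[0.5,0.2,0,0,0,0,0],[0.5,0.16,0,0,0,0,0],[0.5,0.16,0,0,0,0,0],[0.5,0.12,0,0,0,0,0],[0.5,0.12,0,0,0,0,0],[0.5,0.12,0,0,0,0,0],[0.5,0.12,0,0,0,0,0]]'
python3 -c "from h import *;st()"
python3 -m crank '[[0.5,0.12,0,0,0,0,0],[0.5,0.12,0,0,0,0,0],[0.5,0.12,0,0,0,0,0],[0.5,0.12,0,0,0,0,0],[0.5,0.1,0,0,0,0,0],[0.5,0,0,0,0,0,0],[0.5,0,0,0,0,0,0]]'
python3 -c "from h import *;st();tiles()"
```

```text
t: 15.7
tcp_pos: [0.5588, 0.0875, 0.0612]
ee_rot: [-180.0, -0.0, 3.7]
force: [-0.3, 0.3, 0.5]
gripper_width: 0.0437
grasp_force: 0.0
t 15.7 rack [-0.0017  0.0105  0.0612] rpy [-180.     -0.      3.68] F [-0.33  0.34  0.53] w 0.044
t: 16.4
tcp_pos: [0.573, 0.0884, 0.0611]
ee_rot: [180.0, 0.0, 3.7]
force: [-0.6, 0.0, -0.2]
gripper_width: 0.0441
grasp_force: 0.0
t 16.4 rack [0.0126 0.0105 0.0611] rpy [1.80e+02 1.00e-02 3.67e+00] F [-0.59  0.04 -0.17] w 0.044
scene 0.71 [315.2 275.2] 194 [[304.0, 261.0], [308.0, 258.0], [334.0, 292.0], [330.0, 295.0]]
scene 0.49 [291.3 240.9] 185 [[276.0, 226.0], [280.0, 223.0], [305.0, 255.0], [301.0, 258.0]]
scene 0.45 [262.8 204.6] 144 [[251.0, 194.0], [255.0, 191.0], [276.0, 217.0], [272.0, 221.0]]
side 0.91 [287.1 209. ] 494 [[273.0, 226.0], [286.0, 173.0], [303.0, 177.0], [291.0, 231.0]]
side 0.85 [259.2 247.1] 658 [[243.0, 238.0], [273.0, 229.0], [283.0, 263.0], [253.0, 272.0]]
side 0.71 [231.9 287.7] 1481 [[203.0, 304.0], [235.0, 250.0], [262.0, 266.0], [230.0, 320.0]]
```

Three matching outlines. I'll back out, raise and take a final look.

```bash
python3 -m crank '[[0.5,-0.4,0,0,0,0,0],[0.5,-0.8,0,0,0,0,0],[0.5,-0.8,0,0,0,0,0],[0.5,-0.8,0,0,0,0,0],[0.5,-0.8,0,0,0,0,0],[0.5,-0.8,0,0,0,0,0],[0.5,-0.8,0,0,0,0,0],[0.5,-0.6,0,-0.8,0,0,0],[0.5,-0.6,0,-1,0,0,0],[0.5,-0.6,0,-1,0,0,0],[0.5,0,0,-1,0,0,0],[0.5,0,0,-1,0,0,0],[0.5,0,0,0,0,0,0],[0.5,0,0,0,0,0,0]]'
python3 - <<'E'
from h import *
st();tiles()
a=arm.camera("scene")[:,:,::-1];b=arm.camera("side")[:,:,::-1]
cv2.imwrite("pics/fin.png",np.hstack([cv2.resize(a[140:340,220:380],(400,500)),cv2.resize(b[145:345,185:345],(400,500))]))
E
```

```text
t: 18.0
tcp_pos: [0.398, 0.0772, 0.1812]
ee_rot: [-180.0, -0.1, 3.7]
force: [-0.8, 0.0, -0.6]
gripper_width: 0.0437
grasp_force: 0.0
t 18.0 rack [-0.1628  0.0104  0.1812] rpy [-1.7999e+02 -6.0000e-02  3.6800e+00] F [-0.82  0.04 -0.57] w 0.044
scene 0.58 [263.2 204.2] 134 [[251.0, 194.0], [255.0, 191.0], [275.0, 217.0], [271.0, 219.0]]
scene 0.58 [291.  240.9] 178 [[276.0, 226.0], [281.0, 223.0], [303.0, 252.0], [298.0, 255.0]]
side 0.86 [232.4 288.2] 1496 [[203.0, 304.0], [236.0, 250.0], [263.0, 267.0], [230.0, 321.0]]
side 0.81 [260.8 238.2] 1184 [[233.0, 257.0], [262.0, 207.0], [288.0, 222.0], [259.0, 272.0]]
side 0.55 [284.6 200.3] 833 [[268.0, 178.0], [292.0, 173.0], [302.0, 225.0], [278.0, 230.0]]
```

View pics/fin.png

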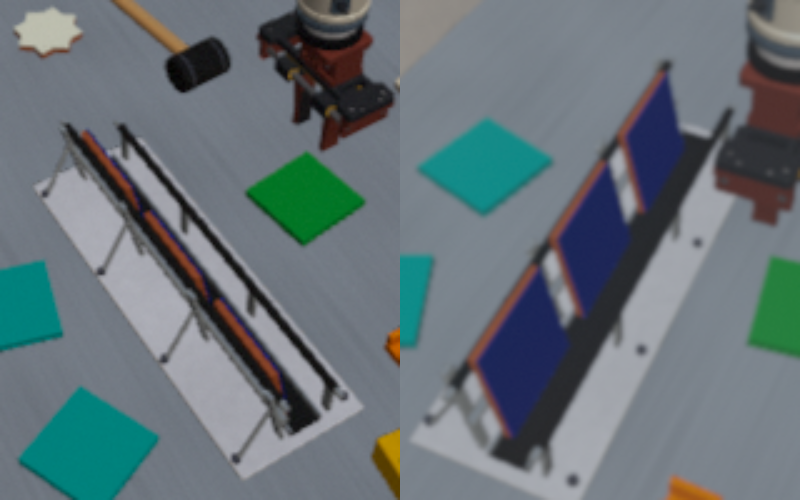

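All three blue faces (side crop (655,140), (595,240) and (520,350)) lean parallel on the rear rods, square in their bays. The gripper is clear and the mallet and star look untouched.

```bash
python3 -c "from bench import arm;print(arm.finish_job())"
```

```text
the job is handed in; nothing more can be done
None
```

I pushed both slumped cobalt tiles (right and middle bays) back onto the rear rods with the fingertips and handed the job in at about 18 s; the final images show all three leaning square in their bays and nothing else disturbed.

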